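# Bolt the sample case and lift it off the balance

### The arm

A 6-joint arm with a two-finger parallel gripper is mounted at the origin on the work surface. World frame = base frame: x ahead of the robot, y to its left, z up, the work surface at z = 0. Lengths are in m, angles in rad, forces in N, time in s.
With the tool pointing down it reaches from about 0.35 to 0.975 m from the base axis. Payload 17.4 kg.
Tool frame: the origin (TCP) lies at the very end of the fingers, on their centre line; the grasp point (between the pads) lies 19 mm behind it; x points along the fingers, y is the direction in which the jaws open and shut, and the axes are right-handed (so a half turn about x gives the same grasp; the last joint's range is limited). The gripper opens to 85 mm and grips with 20 to 120 N. Pads are 22 mm wide; open, the fingers measure 114 mm over their backs; the gripper's body (76 mm by 85 mm) begins 54 mm behind the grasp point. The pads swing forward as they close: fully open they stand 13 mm farther back than shut.
Start: joints at [-1.169, 0.116, 1.442, -0, 1.584, -0.038], TCP at [0.287, -0.611, 0.231] pointing down, gripper open.
Joint ranges: [-2.83, 2.83], [-0.83, 2.19], [0.07, 2.5], [-1.14, 4.28], [0.01, 3], [-2.97, 2.97]. Speed limits (rad/s): [1.89, 1.89, 2.22, 3.14, 3.14, 3.14].

### API

Orientations are given as a unit quaternion [x, y, z, w].
In Python, from plant import robot gives the robot as it stands.
- The arm moves only by the tool move_arm, never from a script. Its arguments are lists of equal length, an entry for each row: "rot": the turn, a rotation vector about the tool's x, y, z in degrees, a list of three; "travel": the shift along the tool's x, y, z in mm, a list of three; "hand": the finger opening in mm, from 0 to 85.4. A call has 1 to 20 rows; each row is the pose to reach, as a shift and turn from the pose commanded when the call began, along the tool's axes at that moment; what a row does not reach only later rows make up. A row lasts 1/10 s, in which the tool goes at most 50 mm and 8.59 degrees, less where a joint would pass 70% of its speed; a pose out of reach is approached as far as the arm can. A call with a gripper value outside its range is refused whole. The fingers move at their own pace and stop on an object; the grip force is fixed at half the most. Time passes only in rows, so rows that repeat a pose let the fingers close. It gives the time, the measured TCP pose, the force and the opening at its end, in the units of the state.
- robot.observe(): the state, without advancing time (a new reading comes with each control period).
- robot.grab_frame(name): name is "scene" or "top" or "wrist"; returns a dict with "color" (480x640x3 uint8, red, green, blue), "fx", "fy", "cx", "cy" (pixels), "k1" (the pictures are not rectified: a ray, as slopes to the right and down, at radius r is drawn at 1 + k1 r^2 times it, then the intrinsics apply), "eye" and "orientation" of the camera in the world; the wrist camera has in their place "T_tool_cam" (4x4, takes a point from camera to tool coordinates, whose origin is the TCP and whose axes are the tool frame's). Camera axes: x right, y down, z forward; pixel columns grow to the right and rows downward; lengths in m; the calibration is good to about 2 mm. A picture is of the moment at which its call begins: read the wrist's pose just before it. There is no depth.
- robot.close_job(): hands the job in, once; it reports no verdict.
The state is a dict: "clock": time; "q": joint angles; "dq": joint speeds; "effort": joint torques, N m; "eef_pos": TCP position; "tool_rot": TCP orientation; "force": force on the tool from outside, world axes, zero at the start; "moment": the same for the moment, N m; "grip_width": opening from 0.0 (shut) to 1.0 (fully open).
Only numpy, scipy, OpenCV 4.12 (cv2) and the standard library are available. Lean on these libraries where they do the work, as an engineer would, in place of code of your own. Each camera call takes 0.05 s, during which the arm holds its last target.

### The job

In the perfume workshop the full sample case has just been weighed. Slide the red-knobbed barrel bolt on its lid fully home into the brass keeper; only then lift the case by its black carry handle off the balance pan, and keep holding it level and still about 10 cm above the pan so that the balance can be re-zeroed. The job finishes while you hold it: do not put it down or let go, and leave the two bottles and the jar beside the balance alone.

Things in the scene. Friction and masses are not known exactly. Their poses are not given: they have to be found in the camera images.
- sample_case: Loose blue plastic sample case with a clear lid (fixed shut), 180 (x) x 160 (y) x 65 mm (z, to the lid's top), 0.4 to 0.8 kg with its centre of mass near its middle, standing on the balance pan, not fixed to it. Origin: centre of its underside; z up; x along the carry handle and the bolt's track. On the lid at y = -56 mm lie the steel guides of the bolt (at x = -36 and +50 mm) and its brass keeper (x = +76 mm), all 13 mm tall.
- case_handle (a point): Middle of the black carry handle: a straight bar 14 mm wide (y) and 14 mm tall, 136 mm long along the case's x, over the middle of the lid; its centre is 62 mm above the lid (127 mm above the case's underside), carried by two posts at x = -62 and +62 mm. Axes as the case's.
- case_bolt (a joint): Travel of the barrel bolt along the case's +x, in m: 0 = fully drawn back, 0.035 = fully home in the keeper (hard end stop). It starts between 0 and 0.010 and stays where it is left; about 1 N moves it. A push of more than about 3 N against the end stop may slide the case on the pan.
- bolt_knob (a point): Grip point of the bolt's upright red knob, 31 mm above the lid. The knob is a cylinder 16 mm in diameter from 18 to 44 mm above the lid (its centre is at y = -56 mm in the case frame, 56 mm from the handle's centre line); it moves with the bolt. Axes as the case's.
- keeper (a point): Centre of the brass keeper fixed on the case, 7 mm above the lid, into which the bolt slides.
- balance: Cream table-top balance, 310 (x) x 250 (y) x 75 mm, fixed where it stands, display and keys on its -x end. Origin: centre of its underside, on the table.
- pan (a point): Centre of the top face of the balance's steel pan (200 x 200 mm), 75 mm above the table. Axes as the balance's, z up.
- amber_bottle: Bystander: dark amber round bottle with white nozzle, 38 mm diameter, 126 mm tall, standing beside the balance. Origin: centre of its underside.
- yellow_bottle: Bystander: yellow round bottle with white nozzle, 38 mm diameter, 126 mm tall, standing beside the balance. Origin: centre of its underside.
- jar: Bystander: pale jar with a cream cap, 70 mm diameter, 71 mm tall, standing beside the balance. Origin: centre of its underside.
Mind the look-alikes: they are no part of the job. There is more than one size of the sample_case; the one meant has the size given above.

How it is judged:
On the way, in this order (a step that is already met when the one before it is completed fails the run):
1. the bolt is slid home into the keeper while the case still stands on the pan (value of joint case_bolt above 0.032 m and z of sample_case in the frame of pan below 0.006 m), for 0.2 s.
2. the case is lifted clear of the pan, bolt home (value of joint case_bolt above 0.031 m and z of sample_case in the frame of pan above 0.03 m and contact force between sample_case and balance below 0.05 N), for 0.2 s.
At the end, for the whole second after the job is handed in: Bolt at 31+ of 35 mm. Case held in the fingers within 60 mm of the handle's middle (over 2 N), underside 60-150 mm above the pan, within 80 mm of its centre, tilt under 0.1 rad, still (under 20 mm/s, 0.1 rad/s), touching neither balance nor bystanders (value of joint case_bolt above 0.031 m and z of sample_case in the frame of pan between 0.06 and 0.15 m and horizontal distance between sample_case and pan below 0.08 m and angle between sample_case's own z axis and vertical below 0.1 rad and linear speed of sample_case below 0.02 m/s and angular speed of sample_case below 0.1 rad/s and contact force between the fingers and sample_case above 2 N and distance between the grasp point and case_handle below 0.06 m and contact force between sample_case and balance below 0.05 N and contact force between sample_case and amber_bottle below 0.05 N and contact force between sample_case and yellow_bottle below 0.05 N and contact force between sample_case and jar below 0.05 N); the arm keeps its last pose, push and grip.
It fails at once if the case is lifted off the pan before the bolt is home (z of sample_case in the frame of pan above 0.015 m and value of joint case_bolt below 0.03 m).
It fails at once if the case is tipped by more than 0.4 rad (angle between sample_case's own z axis and vertical above 0.4 rad).
It fails at once if a bottle or the jar is moved by more than 25 mm or knocked over (distance of any of amber_bottle, yellow_bottle, jar from where it was at the start of the episode above 0.025 m or angle between any of amber_bottle, yellow_bottle, jar's own z axis and vertical above 0.4 rad).
It also fails if it takes over 43 s, if anything falls off the work surface, if the arm or the gripper's body presses on something with over 40 N, if the wrist force passes 120 N, or if a joint passes its speed limit or range.

## Working session

There is one attempt and no reset: what is moved stays moved. The work goes in short steps, Python scripts to look and compute and a tool call to move; the robot and the scene stay as the last step left them, time stands still between calls to the robot, and variables do not carry over. Pictures are saved under pics/ and viewed, and the job is handed in when it is done.

Besides the shell and the picture viewer there is one more tool, called after "Request:" by a JSON object that holds its "api" and its "payload". move_arm: Moves the arm, as the interface text tells. Its arguments: {"type":"object","properties":{"rot":{"type":"array","items":{"type":"array","items":{"type":"number"}}},"travel":{"type":"array","items":{"type":"array","items":{"type":"number"}}},"hand":{"type":"array","items":{"type":"number"}}},"required":["rot","travel","hand"]}

```bash
mkdir -p pics; ls
cat > h.py <<'E'
from plant import robot
import numpy as np, cv2, json
from scipy.spatial.transform import Rotation as R
def save(n,f): cv2.imwrite(f'pics/{n}.png',cv2.cvtColor(f['color'],cv2.COLOR_RGB2BGR))
def campose(f,st=None):
    if 'T_tool_cam' in f:
        T=np.eye(4);T[:3,:3]=R.from_quat(st['tool_rot']).as_matrix();T[:3,3]=st['eef_pos']
        return T@np.array(f['T_tool_cam'])
    T=np.eye(4);o=np.array(f['orientation']);T[:3,:3]=o if o.shape==(3,3) else R.from_quat(o).as_matrix();T[:3,3]=f['eye'];return T
def ray(f,u,v,st=None):
    d=np.array([(u-f['cx'])/f['fx'],(v-f['cy'])/f['fy']]);r=d.copy()
    for _ in range(20): r=d/(1+f['k1']*(r@r))
    T=campose(f,st);w=T[:3,:3]@np.array([r[0],r[1],1]);return T[:3,3],w
def onz(f,u,v,z,st=None):
    o,w=ray(f,u,v,st);return o+w*(z-o[2])/w[2]
def proj(f,p,st=None):
    T=campose(f,st);c=T[:3,:3].T@(np.array(p)-T[:3,3]);r=c[:2]/c[2];r=r*(1+f['k1']*(r@r));return r*[f['fx'],f['fy']]+[f['cx'],f['cy']]
E
python3 - <<'E'
from h import *
s=robot.observe();print({k:np.round(v,3).tolist() for k,v in s.items()})
for n in ['scene','top','wrist']:
    s=robot.observe();f=robot.grab_frame(n);save(n+'0',f);print(n,{k:np.round(v,4).tolist() for k,v in f.items() if k!='color'})
E
```

```text
pics
{'clock': 0.0, 'q': [-1.169, 0.117, 1.442, -0.0, 1.584, -0.038], 'dq': [-0.0, 0.002, 0.0, -0.0, 0.001, 0.001], 'effort': [0.006, -73.197, -63.25, 0.0, 0.006, -0.0], 'eef_pos': [0.287, -0.611, 0.231], 'tool_rot': [-0.69, -0.155, 0.69, -0.154], 'force': [-0.001, -0.609, 0.155], 'moment': [-0.083, -0.007, 0.039], 'grip_width': 0.997}
scene {'fx': 487.1961, 'fy': 487.1961, 'cx': 319.0138, 'cy': 241.698, 'k1': -0.0581, 'eye': [1.0017, 0.1027, 0.8628], 'orientation': [0.6558, 0.6994, -0.2112, -0.1902]}
top {'fx': 574.5769, 'fy': 574.5769, 'cx': 323.4317, 'cy': 245.9652, 'k1': -0.0162, 'eye': [0.3735, 0.0623, 1.2146], 'orientation': [-0.6995, 0.7107, -0.0518, 0.0536]}
wrist {'fx': 333.3769, 'fy': 333.3769, 'cx': 315.2875, 'cy': 237.9841, 'k1': -0.0432, 'T_tool_cam': [[0.0009, -0.2908, 0.9568, -0.1415], [1.0, 0.0006, -0.0008, 0.0011], [-0.0003, 0.9568, 0.2908, -0.0737], [0.0, 0.0, 0.0, 1.0]]}
```

View pics/scene0.png

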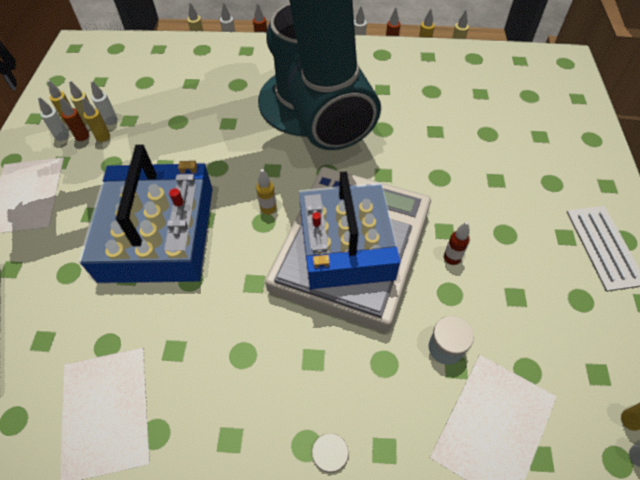

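View pics/top0.png

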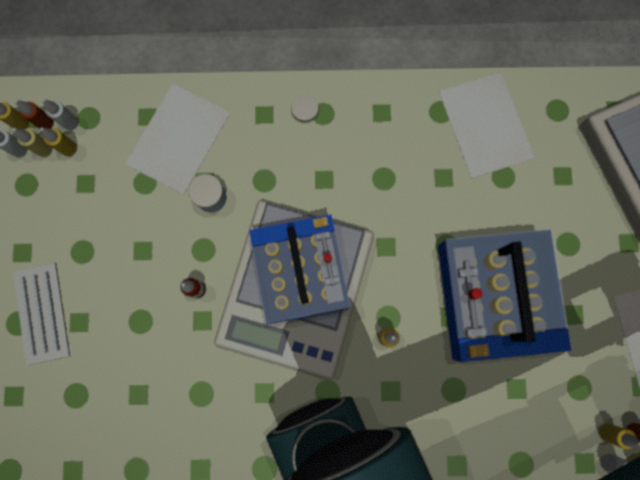

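View pics/wrist0.png

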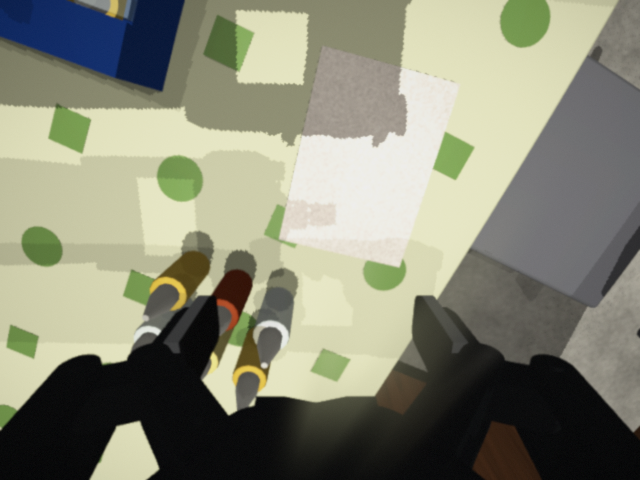

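The candidate cases are the small one on the balance (scene 350,235; top 298,268) and the larger one on the bare table (scene 150,220; top 505,295). The task describes a case standing on the pan, so I choose the first and check it in a close crop.

Run:
```python
import cv2
a=cv2.imread('pics/top0.png')[195:385,205:405];b=cv2.imread('pics/scene0.png')[160:330,260:460]
cv2.imwrite('pics/ct.png',cv2.resize(a,None,fx=4,fy=3.99/1.33*1.33*0+4 if 0 else 3.1,interpolation=2) if 0 else cv2.resize(a,(632,600),interpolation=2))
cv2.imwrite('pics/cs.png',cv2.resize(b,(700,595),interpolation=2))
```

```text
(no output)
```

View pics/ct.png

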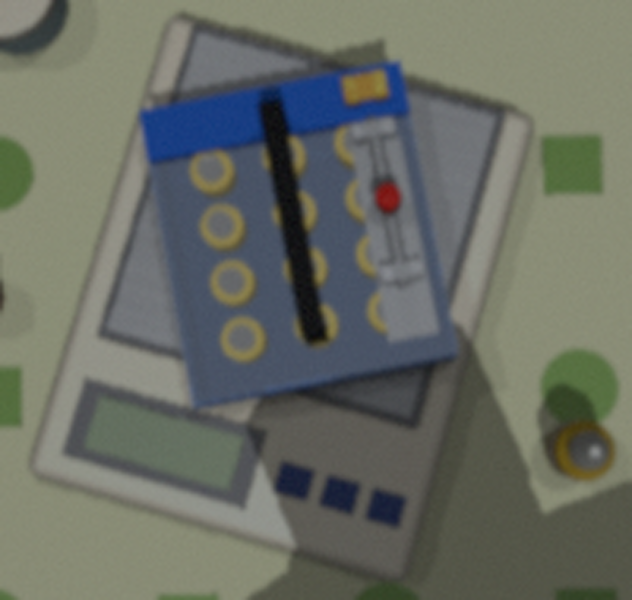

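View pics/cs.png

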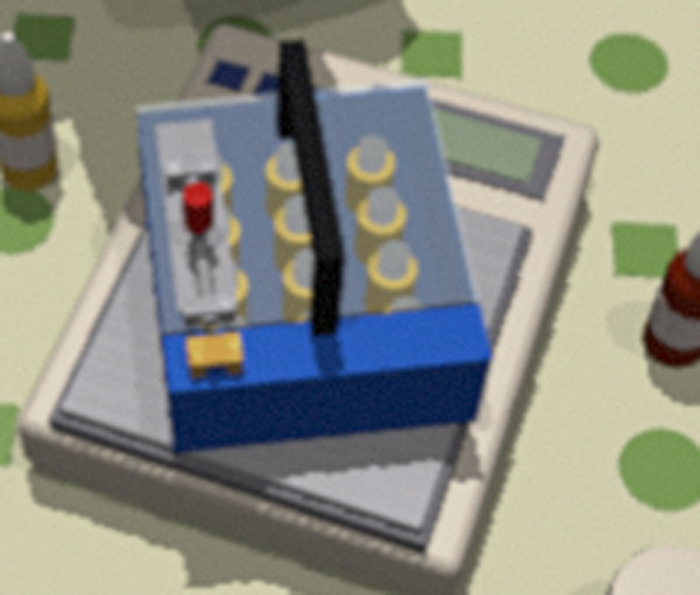

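The crop shows the small case with its handle, the knob drawn back near (388,195) and the keeper at (365,87). This is the right case. Now I'll measure it.

Run:
```python
from h import *
s=robot.observe()
def cen(m): 
    n,l,st,c=cv2.connectedComponentsWithStats(m.astype('uint8'));i=1+np.argmax(st[1:,4]);return c[i],l==i,st[i,4]
top=robot.grab_frame('top');sc=robot.grab_frame('scene')
def masks(f,box):
    x0,y0,x1,y1=box;im=f['color'].astype(int);M=np.zeros(im.shape[:2],bool);M[y0:y1,x0:x1]=1
    r,g,b=im[...,0],im[...,1],im[...,2]
    return dict(red=M&(r>110)&(g<r*.4)&(b<r*.5),blk=M&(r<40)&(g<40)&(b<45)&(abs(r-b)<18),gold=M&(r>130)&(b<90)&(g>r*.5)&(g<r*.85))
mt=masks(top,(245,215,355,322));ms=masks(sc,(295,170,400,290))
for k in mt:
    for f,m,n in((top,mt,'top'),(sc,ms,'sc')):
        if m[k].sum()==0: print(k,n,'none');continue
        c,l,a=cen(m[k]);print(k,n,c.round(1),a, [onz(f,*c,z).round(4).tolist() for z in(.153,.171,.184,.209)])
        if k=='blk' and n=='top':
            p=np.argwhere(l)[:,::-1];
            rect=cv2.minAreaRect(p.astype(np.float32));print(rect)
            bp=cv2.boxPoints(rect);bp=bp[np.argsort(bp[:,1])]
            e1=bp[:2].mean(0);e2=bp[2:].mean(0);P1=onz(top,*e1,.209);P2=onz(top,*e2,.209);d=P1-P2;print(e1,e2,P1,P2,np.linalg.norm(d),np.degrees(np.arctan2(d[1],d[0])),(P1+P2)/2)
# triangulate knob
ct,_,_=cen(mt['red']);cs,_,_=cen(ms['red'])
o1,w1=ray(top,*ct);o2,w2=ray(sc,*cs);A=np.c_[w1,-w2];t=np.linalg.lstsq(A,o2-o1,rcond=None)[0];print('tri',o1+t[0]*w1,o2+t[1]*w2)
for n,uv,z in (('amber',(193,287),.1),('yellow',(388,337),.11),('jar',(208,191),.071)): print(n,onz(top,*uv,z).round(3))
for uv in ((263,200),(374,232),(216,346),(336,378)): print('bal corner',onz(top,*uv,.07).round(3))
for uv in ((266,204),(364,233),(238,302),(338,330)): print('pan corner',uv,onz(top,*uv,.075).round(3))
```

```text
red top [327.2 256.8] 36 [[0.5126, 0.0572, 0.153], [0.5102, 0.0573, 0.171], [0.5085, 0.0574, 0.184], [0.5052, 0.0575, 0.209]]
red sc [316.1 215.3] 44 [[0.4858, 0.0547, 0.153], [0.4989, 0.0559, 0.171], [0.5083, 0.0568, 0.184], [0.5265, 0.0585, 0.209]]
blk top [297.2 265.4] 469 [[0.4975, 0.1132, 0.153], [0.4954, 0.1123, 0.171], [0.4938, 0.1117, 0.184], [0.4909, 0.1105, 0.209]]
((297.1890869140625, 265.0601806640625), (75.88207244873047, 6.745777130126953), 79.04593658447266)
[289.97946 227.81044] [304.3987  302.30994] [0.55830923 0.12277431 0.209     ] [0.42583865 0.09853074 0.209     ] 0.1346707295838787 10.370986819131648 [0.49207394 0.11065253 0.209     ]
blk sc [348.7 211.7] 607 [[0.4741, 0.113, 0.153], [0.4874, 0.1128, 0.171], [0.4971, 0.1126, 0.184], [0.5157, 0.1122, 0.209]]
gold top [319.4 222.1] 36 [[0.5786, 0.0707, 0.153], [0.5751, 0.0705, 0.171], [0.5726, 0.0704, 0.184], [0.5678, 0.0702, 0.209]]
gold sc [320.8 260. ] 94 [[0.5787, 0.0693, 0.153], [0.5895, 0.0701, 0.171], [0.5972, 0.0707, 0.184], [0.6121, 0.0719, 0.209]]
tri [0.50848906 0.05737605 0.18425649] [0.50853197 0.05679093 0.1842649 ]
amber [0.465 0.319 0.1  ]
yellow [ 0.363 -0.056  0.11 ]
jar [0.663 0.298 0.071]
bal corner [0.642 0.186 0.07 ]
bal corner [ 0.572 -0.039  0.07 ]
bal corner [0.35  0.278 0.07 ]
bal corner [0.285 0.044 0.07 ]
pan corner (266, 204) [0.633 0.179 0.075]
pan corner (364, 233) [ 0.57  -0.018  0.075]
pan corner (238, 302) [0.435 0.235 0.075]
pan corner (338, 330) [0.378 0.038 0.075]
```

```bash
cat >> h.py <<'E'
H=np.array([.492,.1107]);YAW=np.radians(10.4)
EX=np.array([np.cos(YAW),np.sin(YAW)]);EY=np.array([-EX[1],EX[0]])
def goto(p,yaw_deg,p0=None,q0=None):
    """p: world TCP target; yaw: direction of tool y"""
    s=robot.observe();p0=s['eef_pos'] if p0 is None else p0;q0=s['tool_rot'] if q0 is None else q0
    M0=R.from_quat(q0).as_matrix();y=np.radians(yaw_deg)
    X=np.array([0,0,-1.]);Y=np.array([np.cos(y),np.sin(y),0]);M=np.c_[X,Y,np.cross(X,Y)]
    rv=np.degrees(R.from_matrix(M0.T@M).as_rotvec());return rv.round(2),(M0.T@(np.array(p)-p0)*1000).round(1)
E
python3 - <<'E'
from h import *
s=robot.observe();M=R.from_quat(s['tool_rot']).as_matrix();print(M.round(3),np.degrees(np.arctan2(M[1,1],M[0,1])))
c=H+EX*(-.045)-EY*.058
print(c)
for y in (10.4+90,10.4-90): print(y,goto([s['eef_pos'][0],s['eef_pos'][1],.36],y),goto([*c,.36],y))
E
```

```text
[[-0.     0.426 -0.905]
 [ 0.001 -0.905 -0.426]
 [-1.    -0.001 -0.   ]] -64.80446202912304
[0.45820939 0.04552949]
100.4 (array([-1.652e+02, -5.000e-02,  0.000e+00]), array([-1.291e+02, -1.000e-01, -0.000e+00])) (array([-1.652e+02, -5.000e-02,  0.000e+00]), array([-128.7, -521.1, -434. ]))
-79.6 (array([14.8 ,  0.  ,  0.03]), array([-1.291e+02, -1.000e-01, -0.000e+00])) (array([14.8 ,  0.  ,  0.03]), array([-128.7, -521.1, -434. ]))
```

Request:
{"api": "move_arm", "payload": {"rot": [[0,0,0],[0,0,0],[0,0,0],[14.8,0,0],[14.8,0,0],[14.8,0,0],[14.8,0,0],[14.8,0,0],[14.8,0,0],[14.8,0,0],[14.8,0,0],[14.8,0,0],[14.8,0,0],[14.8,0,0],[14.8,0,0],[14.8,0,0],[14.8,0,0],[14.8,0,0],[14.8,0,0],[14.8,0,0]], "travel": [[-50,0,0],[-100,0,0],[-129,0,0],[-129,-521,-434],[-129,-521,-434],[-129,-521,-434],[-129,-521,-434],[-129,-521,-434],[-129,-521,-434],[-129,-521,-434],[-129,-521,-434],[-129,-521,-434],[-129,-521,-434],[-129,-521,-434],[-129,-521,-434],[-129,-521,-434],[-129,-521,-434],[-129,-521,-434],[-129,-521,-434],[-129,-521,-434]], "hand": [0,0,0,0,0,0,0,0,0,0,0,0,0,0,0,0,0,0,0,0]}}

```text
clock: 2.25
eef_pos: [0.4581, 0.0447, 0.3604]
tool_rot: [0.704, 0.064, -0.704, 0.064]
force: [0.1, 0.7, -0.1]
grip_width: 0.003
```

Run:
```python
from h import *
s=robot.observe();print({k:np.round(v,3).tolist() for k,v in s.items()})
f=robot.grab_frame('wrist');save('w1',f)
c=H+EX*(-.03)-EY*.060
print(goto([*c,.161],-79.6))
print('pred knob',proj(f,[.5085,.057,.184],s),'handle',proj(f,[*H,.209],s))
```

```text
{'clock': 2.25, 'q': [0.042, -0.357, 1.666, -0.0, 1.832, 1.432], 'dq': [-0.012, -0.005, 0.002, 0.0, -0.001, 0.002], 'effort': [1.496, -32.723, -63.129, 0.041, -0.01, 0.009], 'eef_pos': [0.458, 0.045, 0.36], 'tool_rot': [0.704, 0.064, -0.704, 0.064], 'force': [0.074, 0.661, -0.124], 'moment': [-0.06, 0.003, 0.054], 'grip_width': 0.003}
(array([-0.08, -0.02, -0.01]), array([199.5,   0.9, -15.2]))
pred knob [311.00917223 161.69974106] handle [246.45254323 171.58064033]
```

View pics/w1.png

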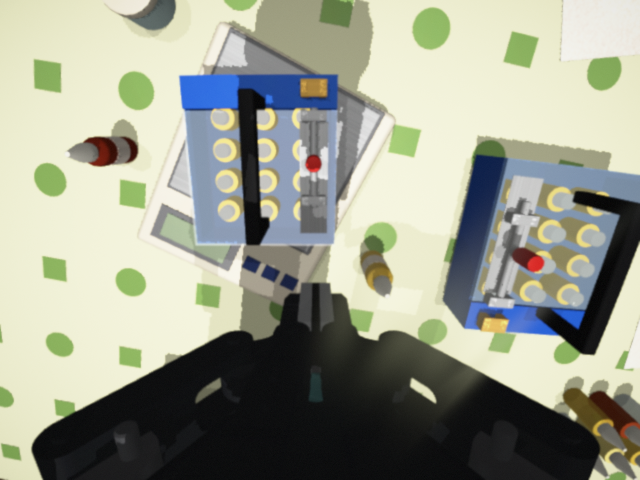

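Knob seen at (313,162) against a predicted (311,162), and the handle is parallel to the image columns, so the pose is confirmed. Next I descend behind the knob with the fingers shut.

Request:
{"api": "move_arm", "payload": {"rot": [[0,0,0],[0,0,0],[0,0,0],[0,0,0],[0,0,0],[0,0,0],[0,0,0],[0,0,0],[0,0,0],[0,0,0]], "travel": [[40,1,-15],[80,1,-15],[110,1,-15],[140,1,-15],[160,1,-15],[175,1,-15],[188,1,-15],[197,1,-15],[197,1,-15],[197,1,-15]], "hand": [0,0,0,0,0,0,0,0,0,0]}}

```text
clock: 3.3
eef_pos: [0.4735, 0.0471, 0.164]
tool_rot: [0.704, 0.064, -0.704, 0.064]
force: [0.1, -0.7, 0.2]
grip_width: 0.002
```

Run:
```python
from h import *
s=robot.observe();print({k:np.round(v,3).tolist() for k,v in s.items() if k in('clock','eef_pos','force','q')})
d=np.array(s['eef_pos'][:2])-H;print('case xy',d@EX,d@EY)
f=robot.grab_frame('wrist');save('w2',f)
```

```text
{'clock': 3.3, 'q': [0.046, -0.306, 1.943, -0.0, 1.504, 1.435], 'eef_pos': [0.473, 0.047, 0.164], 'force': [0.134, -0.685, 0.171]}
case xy -0.029724084623524535 -0.0592094490046215
```

View pics/w2.png

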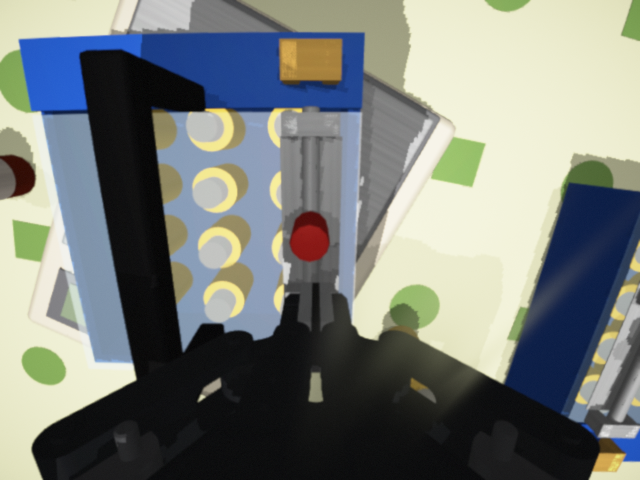

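Request:
{"api": "move_arm", "payload": {"rot": [[0,0,0],[0,0,0],[0,0,0],[0,0,0],[0,0,0],[0,0,0],[0,0,0],[0,0,0],[0,0,0],[0,0,0],[0,0,0],[0,0,0],[0,0,0],[0,0,0]], "travel": [[0,0,-4],[0,0,-8],[0,0,-12],[0,0,-15],[0,0,-18],[0,0,-21],[0,0,-24],[0,0,-27],[0,0,-30],[0,0,-33],[0,0,-36],[0,0,-38],[0,0,-40],[0,0,-40]], "hand": [0,0,0,0,0,0,0,0,0,0,0,0,0,0]}}

```text
clock: 4.75
eef_pos: [0.5127, 0.0544, 0.1632]
tool_rot: [0.704, 0.064, -0.704, 0.064]
force: [-0.1, -0.4, 0.0]
grip_width: -0.003
```

```bash
cat > look.py <<'E'
from h import *
import sys
s=robot.observe();print({k:np.round(v,3).tolist() for k,v in s.items() if k in('clock','eef_pos','force','moment','grip_width')})
d=np.array(s['eef_pos'][:2])-H;print('tcp case xy',d@EX,d@EY)
f=robot.grab_frame('wrist');save(sys.argv[1],f)
im=f['color'].astype(int);r,g,b=im[...,0],im[...,1],im[...,2]
def cen(m):
    n,l,st,c=cv2.connectedComponentsWithStats(m.astype('uint8'));i=1+np.argmax(st[1:,4]);return c[i],st[i]
B=np.zeros(r.shape,bool);B[:,200:400]=1
for nm,m,z in(('knob',(r>150)&(g<50)&(b<50)&B,.184),('gold',(r>170)&(b<100)&(g>110)&(g<r*.85)&B&(np.arange(480)[:,None]<150),.153)):
    if m.sum():
        c,st=cen(m);p=onz(f,*c,z,s);q=p[:2]-H;print(nm,c.round(1),st,p.round(4),'case',(q@EX).round(4),(q@EY).round(4))
E
python3 look.py w3
```

```text
{'clock': 4.75, 'eef_pos': [0.513, 0.054, 0.163], 'force': [-0.119, -0.383, 0.037], 'moment': [0.026, -0.021, -0.044], 'grip_width': -0.003}
tcp case xy 0.010221065302510957 -0.059112424269976704
gold [330.4 144.9] [324 140  15  10 131] [0.5836 0.0596 0.153 ] case 0.0809 -0.0668
```

View pics/w3.png

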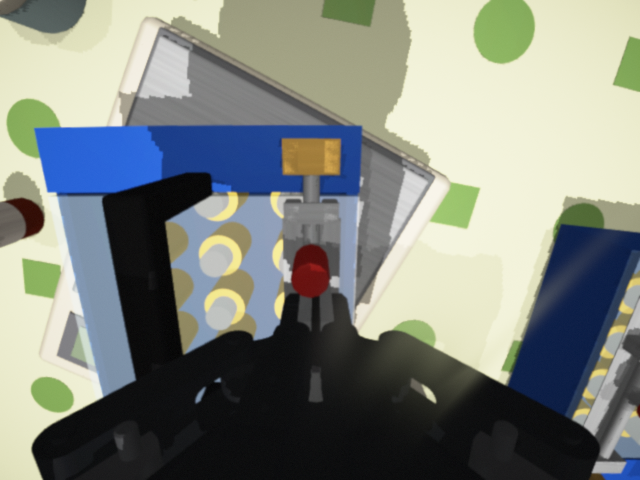

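The bolt tip at (311,180) is reaching the keeper. The fingers are in contact with the knob and the case hasn't moved. I continue in small steps.

Request:
{"api": "move_arm", "payload": {"rot": [[0,0,0],[0,0,0],[0,0,0],[0,0,0],[0,0,0]], "travel": [[0,0,-1],[0,0,-2],[0,0,-3],[0,0,-4],[0,0,-4]], "hand": [0,0,0,0,0]}}

```text
clock: 5.3
eef_pos: [0.5165, 0.0551, 0.1633]
tool_rot: [-0.704, -0.064, 0.704, -0.064]
force: [-2.5, -0.5, 1.6]
grip_width: 0.003
```

Request:
{"api": "move_arm", "payload": {"rot": [[0,0,0],[0,0,0],[0,0,0],[0,0,0]], "travel": [[0,0,-1],[0,0,-2],[0,0,-3],[0,0,-3]], "hand": [0,0,0,0]}}

```text
clock: 5.7
eef_pos: [0.5195, 0.0557, 0.1632]
tool_rot: [-0.704, -0.064, 0.704, -0.064]
force: [-2.0, 0.2, -0.2]
grip_width: 0.001
```

```bash
python3 look.py w4
```

```text
{'clock': 5.7, 'eef_pos': [0.52, 0.056, 0.163], 'force': [-1.979, 0.192, -0.194], 'moment': [-0.037, 0.332, 0.004], 'grip_width': 0.001}
tcp case xy 0.017155433151199148 -0.05909180886650742
gold [326.1 146.6] [319 144  15   6  86] [0.5894 0.0626 0.153 ] case 0.0871 -0.0649
```

View pics/w4.png

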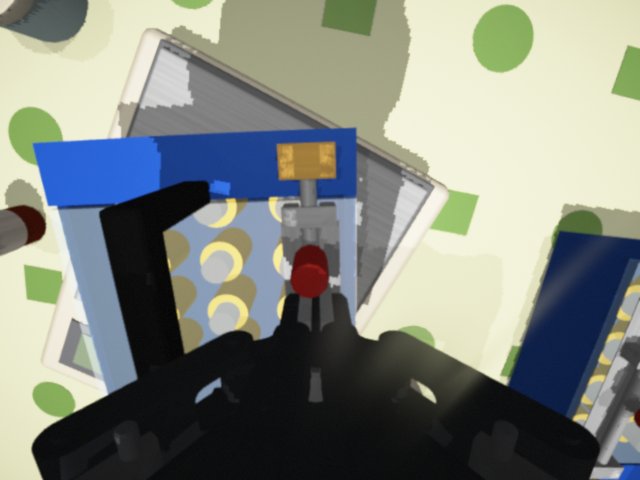

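The keeper moved only about 3 px in the image during a 7 mm move, and the case turned slightly. So the case has started to slide, which suggests the end stop. I'll measure the knob-to-keeper distance before and after.

Run:
```python
from h import *
s=robot.observe();f=robot.grab_frame('wrist');sc=robot.grab_frame('scene');save('s4',sc)
print(s['clock'])
k=onz(f,310,281,.184,s);g=onz(f,306.5,160.5,.153,s);print('knob',k,'keeper',g,np.linalg.norm(k[:2]-g[:2]))
im=cv2.imread('pics/w2.png');# before
cv2.imwrite('pics/c4.png',cv2.resize(cv2.cvtColor(f['color'],cv2.COLOR_RGB2BGR)[120:340,200:420],(600,600),interpolation=2))
cv2.imwrite('pics/cs4.png',cv2.resize(cv2.imread('pics/s4.png')[160:330,260:460],(700,595),interpolation=2))
```

```text
5.75
knob [0.53856597 0.06015801 0.184     ] keeper [0.58188549 0.07000814 0.153     ] 0.044425284575372294
```

View pics/c4.png

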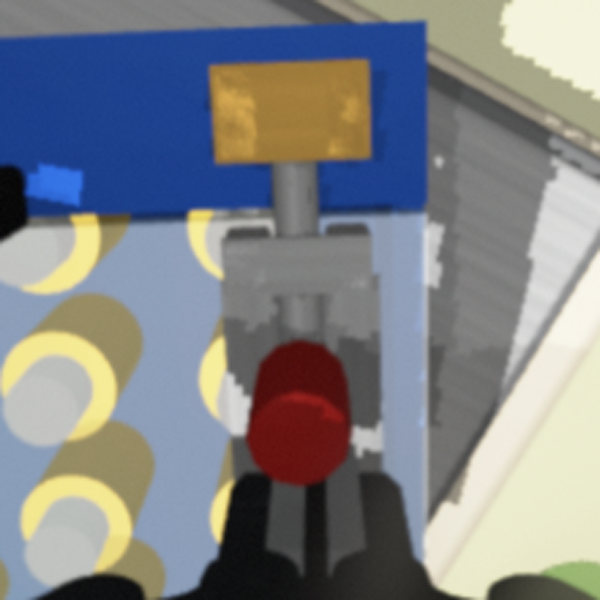

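View pics/cs4.png

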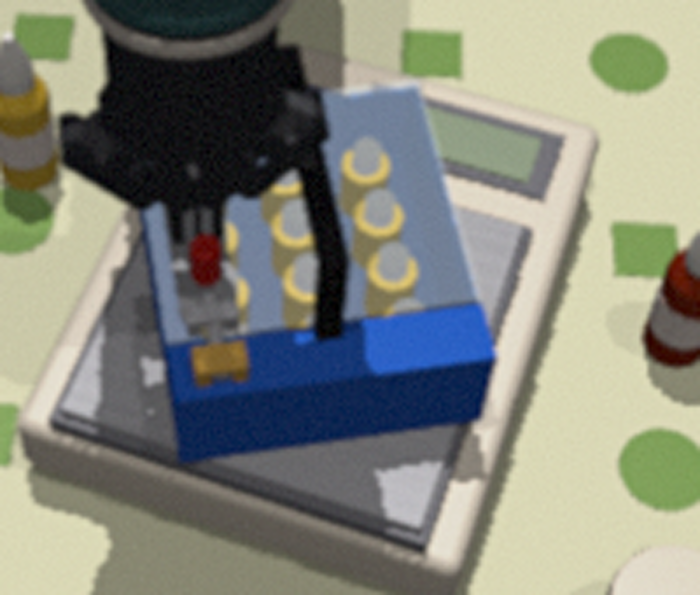

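Run:
```python
from h import *
s=dict(robot.observe());f=robot.grab_frame('wrist')
for n,p in(('w2',(0.4735,.0471,.164)),('w3',(0.5127,.0544,.1632)),('w4',(.5195,.0557,.1632))):
    im=cv2.imread(f'pics/{n}.png').astype(int)[:,:,::-1];r,g,b=im[...,0],im[...,1],im[...,2]
    m=((r>60)&(g<r*.35)&(b<r*.35)).astype('uint8');m[:,:270]=0;m[:,350:]=0
    gm=((r>90)&(g>r*.5)&(g<r*.85)&(b<r*.6)).astype('uint8');gm[:,:270]=0;gm[:,350:]=0;gm[200:]=0
    def rc(m): 
        c=max(cv2.findContours(m,0,2)[0],key=cv2.contourArea);return cv2.boundingRect(c),cv2.minAreaRect(c)
    bk,_=rc(m);bg,mg=rc(gm)
    kc=(bk[0]+bk[2]/2,bk[1]+bk[3]-bk[2]/2)  # knob top disc: bottom of blob, radius=w/2
    s['eef_pos']=np.array(p);K=onz(f,*kc,.184,s);G=onz(f,*mg[0],.153,s)
    print(n,bk,kc,mg[0],mg[2],K.round(4),G.round(4),np.linalg.norm((K-G)[:2]).round(4))
```

```text
w2 (290, 212, 39, 49) (309.5, 241.5) (310.0, 59.5) 90.0 [0.5084 0.0546 0.184 ] [0.5767 0.0672 0.153 ] 0.0695
w3 (292, 245, 37, 53) (310.5, 279.5) (310.5, 156.5) 90.0 [0.5324 0.0588 0.184 ] [0.5771 0.0673 0.153 ] 0.0455
w4 (291, 246, 37, 52) (309.5, 279.5) (306.0948486328125, 160.5865936279297) 87.39744567871094 [0.5392 0.0605 0.184 ] [0.5818 0.0702 0.153 ] 0.0437
```

The bolt travelled about 26 mm relative to the keeper. Then the case slid about 5 mm with ~2 N and no further bolt motion, which matches a hard stop (starting at q0 ≈ 9 mm). I back off, rise and re-measure.

Request:
{"api": "move_arm", "payload": {"rot": [[0,0,0],[0,0,0],[0,0,0],[0,0,0],[0,0,0],[0,0,0],[0,0,0],[0,0,0],[0,0,0],[0,0,0],[0,0,0],[0,0,0]], "travel": [[0,0,4],[0,0,10],[0,0,20],[-20,0,25],[-60,0,25],[-100,0,25],[-140,0,25],[-170,0,25],[-190,0,25],[-190,0,25],[-190,0,25],[-190,0,25]], "hand": [0,0,0,0,0,20,50,50,50,50,50,50]}}

```text
clock: 7.1
eef_pos: [0.4944, 0.0511, 0.3521]
tool_rot: [-0.704, -0.064, 0.705, -0.064]
force: [-0.3, -0.2, -0.9]
grip_width: 0.587
```

Run:
```python
from h import *
s=robot.observe();print({k:np.round(v,3).tolist() for k,v in s.items() if k in('clock','eef_pos','tool_rot','force','grip_width')})
f=robot.grab_frame('wrist');save('w5',f);t=robot.grab_frame('top');save('t5',t);sc=robot.grab_frame('scene');save('s5',sc)
```

```text
{'clock': 7.1, 'eef_pos': [0.494, 0.051, 0.352], 'tool_rot': [-0.704, -0.064, 0.705, -0.064], 'force': [-0.261, -0.182, -0.851], 'grip_width': 0.587}
```

View pics/w5.png

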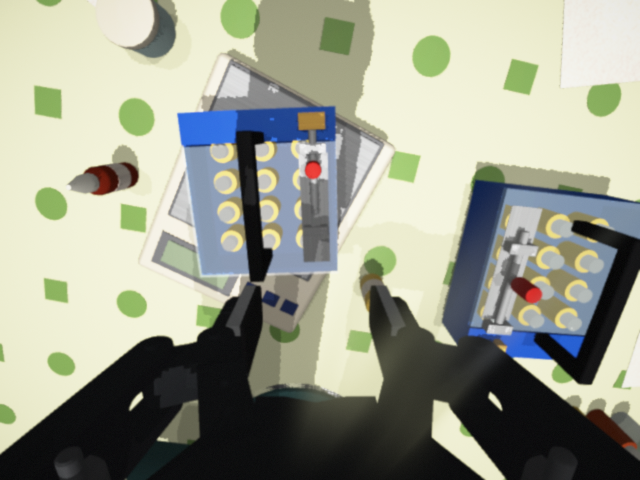

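View pics/s5.png

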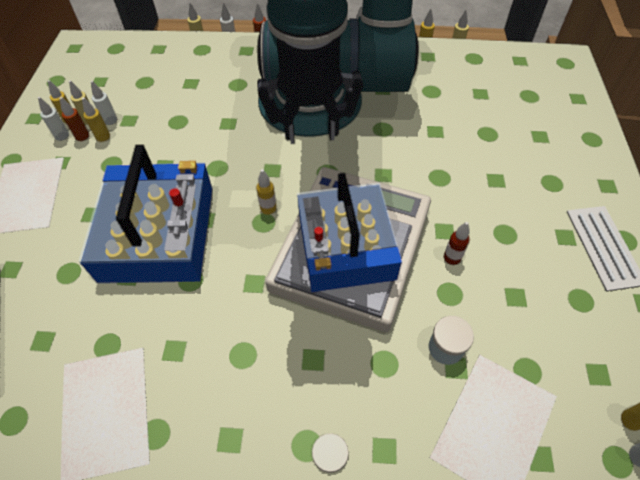

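Run:
```python
from h import *
s=robot.observe();f=robot.grab_frame('wrist')
im=cv2.imread('pics/w5.png')[:,:,::-1].astype(int);r,g,b=im[...,0],im[...,1],im[...,2]
k=onz(f,313,170,.184,s);gg=onz(f,312,121.5,.153,s);print('knob',k.round(4),'keeper',gg.round(4),np.linalg.norm((k-gg)[:2]))
cv2.imwrite('pics/c5.png',cv2.resize(im[95:295,170:350,::-1].astype('uint8'),(540,600),interpolation=2))
t=cv2.imread('pics/t5.png');cv2.imwrite('pics/ct5.png',cv2.resize(t[195:385,205:405],(632,600),interpolation=2))
```

```text
knob [0.5383 0.0603 0.184 ] keeper [0.581  0.0693 0.153 ] 0.043617396139708164
```

View pics/c5.png

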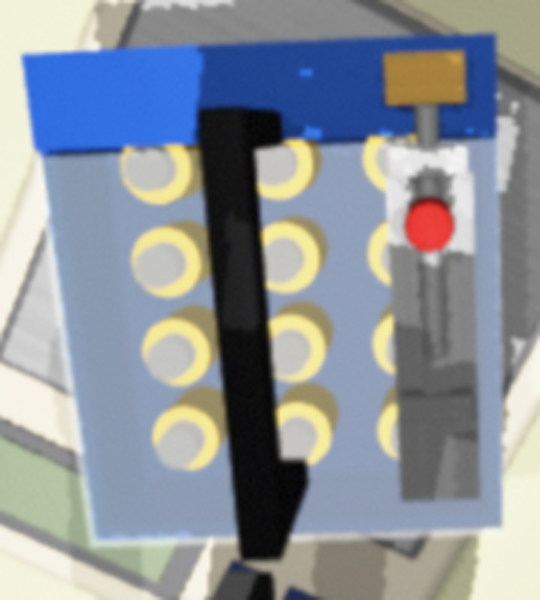

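View pics/ct5.png

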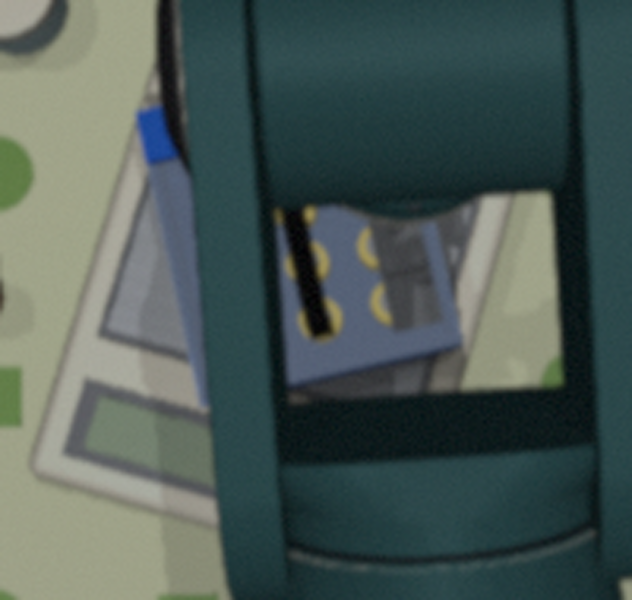

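```bash
cat > h2.py <<'E'
from h import *
E
python3 - <<'E'
from h import *
s=robot.observe();f=robot.grab_frame('wrist')
a=onz(f,244.5,132,.209,s);b=onz(f,257,280.5,.209,s);d=a-b
print(a,b,np.linalg.norm(d),np.degrees(np.arctan2(d[1],d[0])),(a+b)/2)
h=(a+b)[:2]/2
yaw=np.degrees(np.arctan2(d[1],d[0]))
# from knob/keeper consistency
e=d[:2]/np.linalg.norm(d);n=np.array([-e[1],e[0]])
for p in([.5383,.0603],[.581,.0693]): q=np.array(p)-h;print(q@e,q@n)
for yy in(yaw-90,13-90): print(goto([*h,.30],yy),goto([*h,.183],yy))
sc=robot.grab_frame('scene')
im=cv2.imread('pics/s5.png');cv2.imwrite('pics/cs5.png',cv2.resize(im[160:330,260:460],(700,595),interpolation=2));print('scene pred handle ends',proj(sc,a),proj(sc,b))
print(s['clock'])
E
```

```text
[0.56102028 0.12133558 0.209     ] [0.43158923 0.09378462 0.209     ] 0.13233084066715808 12.016743426133242 [0.49630476 0.1075601  0.209     ]
0.031235555932907232 -0.054967784325863134
0.07487364006710491 -0.05505503738702268
(array([-1.62,  0.04,  0.01]), array([ 52.8, -55.2, -11.8])) (array([-1.62,  0.04,  0.01]), array([169.8, -55.2, -11.9]))
(array([-2.6 ,  0.04,  0.01]), array([ 52.8, -55.2, -11.8])) (array([-2.6 ,  0.04,  0.01]), array([169.8, -55.2, -11.9]))
scene pred handle ends [353.38203351 234.47406278] [339.85066202 172.86703937]
7.3
```

View pics/cs5.png

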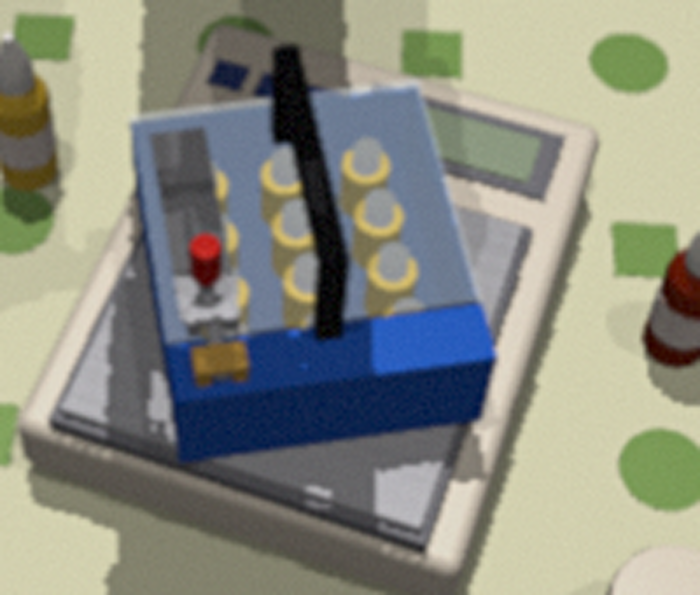

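The handle's middle is at (0.496, 0.108) with yaw about 12–12.5°. The keeper offset comes out at 75 mm (76 nominal), so this agrees. I move over the handle, descend, then grip.

Request:
{"api": "move_arm", "payload": {"rot": [[-2,0,0],[-2,0,0],[-2,0,0],[-2,0,0],[-2,0,0],[-2,0,0],[-2,0,0],[-2,0,0],[-2,0,0],[-2,0,0]], "travel": [[20,-30,-6],[50,-55,-12],[80,-55,-12],[100,-55,-12],[115,-55,-12],[115,-55,-12],[115,-55,-12],[115,-55,-12],[115,-55,-12],[115,-55,-12]], "hand": [50,50,50,50,50,50,50,50,50,50]}}

```text
clock: 8.4
eef_pos: [0.4969, 0.1073, 0.239]
tool_rot: [0.703, 0.076, -0.703, 0.076]
force: [-1.1, 0.1, 0.6]
grip_width: 0.587
```

Run:
```python
from h import *
s=robot.observe();print({k:np.round(v,3).tolist() for k,v in s.items() if k in('clock','eef_pos','tool_rot','force','grip_width')})
f=robot.grab_frame('wrist');save('w6',f);print(goto([.4963,.1076,.183],-77.6))
```

```text
{'clock': 8.4, 'eef_pos': [0.497, 0.107, 0.239], 'tool_rot': [0.703, 0.076, -0.703, 0.076], 'force': [-1.147, 0.132, 0.594], 'grip_width': 0.587}
(array([-0.01, -0.04, -0.  ]), array([55.8, -0.4,  0.5]))
```

View pics/w6.png

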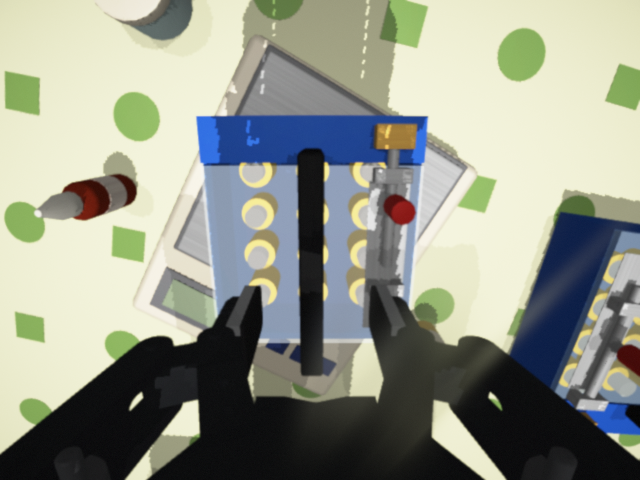

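The handle at (311,260) runs straight and is centred between the fingers (about 252 and 378). I descend 56 mm and close.

Request:
{"api": "move_arm", "payload": {"rot": [[0,0,0],[0,0,0],[0,0,0],[0,0,0],[0,0,0],[0,0,0],[0,0,0],[0,0,0],[0,0,0],[0,0,0],[0,0,0],[0,0,0],[0,0,0],[0,0,0]], "travel": [[20,0,0],[35,0,0],[46,0,0],[56,0,0],[56,0,0],[56,0,0],[56,0,0],[56,0,0],[56,0,0],[56,0,0],[56,0,0],[56,0,0],[56,0,0],[56,0,0]], "hand": [50,50,50,50,50,40,30,20,10,0,0,0,0,0]}}

```text
clock: 9.85
eef_pos: [0.4968, 0.1077, 0.1826]
tool_rot: [0.703, 0.077, -0.703, 0.076]
force: [-1.2, 5.2, 2.7]
grip_width: 0.15
```

Run:
```python
from h import *
s=robot.observe();print({k:np.round(v,3).tolist() for k,v in s.items() if k in('clock','eef_pos','tool_rot','force','moment','grip_width')})
f=robot.grab_frame('wrist');save('w7',f)
```

```text
{'clock': 9.85, 'eef_pos': [0.497, 0.108, 0.183], 'tool_rot': [0.703, 0.077, -0.703, 0.076], 'force': [-1.182, 5.217, 2.75], 'moment': [0.794, 0.172, 0.025], 'grip_width': 0.15}
```

View pics/w7.png

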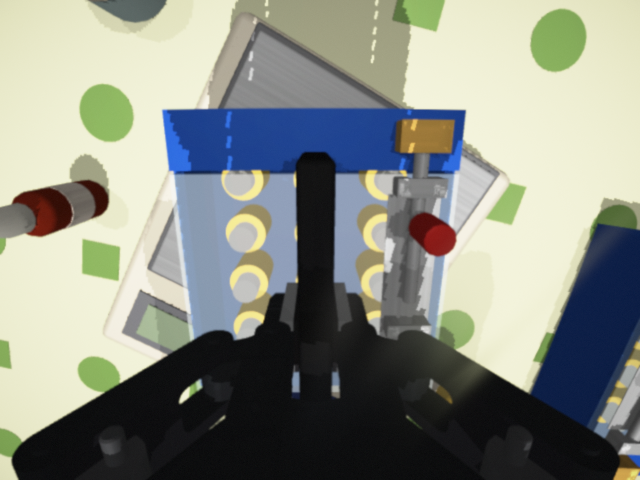

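Gripped at 12.8 mm opening, and the bolt tip is still in the keeper. I lift smoothly.

Request:
{"api": "move_arm", "payload": {"rot": [[0,0,0],[0,0,0],[0,0,0],[0,0,0],[0,0,0],[0,0,0],[0,0,0],[0,0,0],[0,0,0],[0,0,0],[0,0,0],[0,0,0],[0,0,0],[0,0,0],[0,0,0],[0,0,0],[0,0,0],[0,0,0],[0,0,0],[0,0,0]], "travel": [[-2,0,0],[-5,0,0],[-9,0,0],[-14,0,0],[-20,0,0],[-27,0,0],[-34,0,0],[-42,0,0],[-50,0,0],[-58,0,0],[-66,0,0],[-74,0,0],[-81,0,0],[-88,0,0],[-93,0,0],[-97,0,0],[-99,0,0],[-100,0,0],[-100,0,0],[-100,0,0]], "hand": [0,0,0,0,0,0,0,0,0,0,0,0,0,0,0,0,0,0,0,0]}}

```text
clock: 11.9
eef_pos: [0.4967, 0.1074, 0.282]
tool_rot: [-0.703, -0.076, 0.703, -0.076]
force: [0.1, 0.2, -8.0]
grip_width: 0.153
```

Run:
```python
from h import *
s=robot.observe();print({k:np.round(v,3).tolist() for k,v in s.items() if k in('clock','eef_pos','dq','tool_rot','force','moment','grip_width')})
f=robot.grab_frame('wrist');save('w8',f);sc=robot.grab_frame('scene');save('s8',sc)
```

```text
{'clock': 11.9, 'dq': [0.001, 0.001, -0.0, 0.0, -0.002, -0.001], 'eef_pos': [0.497, 0.107, 0.282], 'tool_rot': [-0.703, -0.076, 0.703, -0.076], 'force': [0.082, 0.15, -7.952], 'moment': [-0.012, 0.016, -0.021], 'grip_width': 0.153}
```

View pics/w8.png

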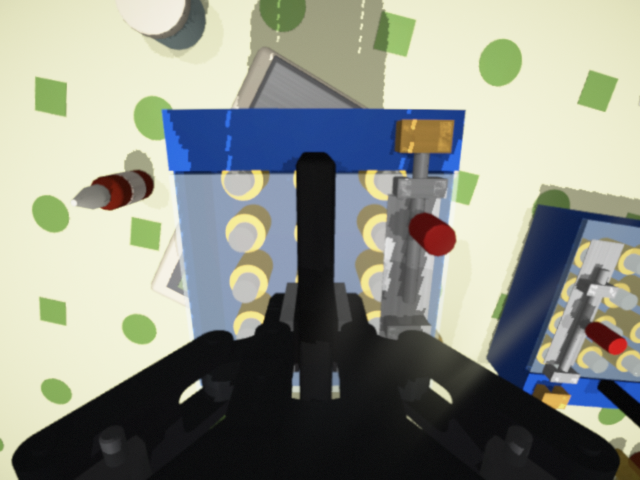

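View pics/s8.png

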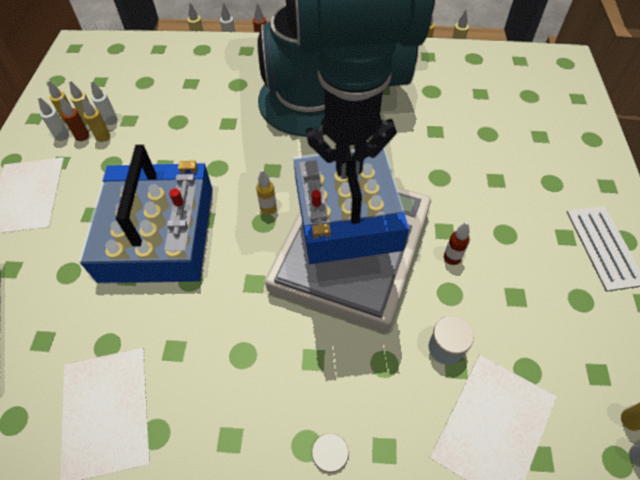

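The case looks exactly as it did before the lift in the wrist view (keeper 425,135; knob 433,235), so it hasn't slipped or tilted. The scene view shows it clear of the pan with the bystanders undisturbed. The load is a steady 8 N, so I hand in.

Request:
{"api": "move_arm", "payload": {"rot": [[0,0,0],[0,0,0],[0,0,0],[0,0,0],[0,0,0]], "travel": [[0,0,0],[0,0,0],[0,0,0],[0,0,0],[0,0,0]], "hand": [0,0,0,0,0]}}

```text
clock: 12.5
eef_pos: [0.4967, 0.1074, 0.2823]
tool_rot: [0.703, 0.076, -0.703, 0.076]
force: [-0.2, 0.2, -7.1]
grip_width: 0.153
```

```bash
python3 -c "
from plant import robot
s=robot.observe();print(s['clock'],s['eef_pos'],s['force'],s['grip_width']);print(robot.close_job())"
```

```text
12.5 [0.49670182 0.10739608 0.28231139] [-0.17965213  0.16274052 -7.13414616] 0.15269904394065978
the job is handed in; nothing more can be done
None
```

The bolt is pushed home, and the sample case is held level by its handle about 10 cm above the pan. I handed the job in at 12.5 s; the hand-in reported no verdict.

- **Bolt:** I pushed the knob with closed fingers until it stopped, about 26 mm of travel relative to the keeper. After that the case slid about 5 mm and turned about 2° on the pan at 2–2.5 N. I take this as the end stop, since the bolt itself needs only about 1 N. The bolt position was inferred from this, not read directly; the knob-to-keeper distance was still 43.6 mm after I backed off.
- **Lift and hold:** I re-measured the handle, gripped it at its middle and raised it 100 mm. The wrist view was the same before and after the lift, so nothing slipped or tilted. The load held at 7–8 N with the arm still.
- **Position:** The case is about 10 mm from the pan's centre, and the bottles and jar look undisturbed.

No check disagreed.

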